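Hold the counting slide, label up, against the reader's stop

TASK

Two thick glass counting slides lie on black rubber rests; take the one that lies label up, find its frosted label end by the small corner notch, and pick it up with the fingers off that label end. Present it level and label up at the white label reader: frosted end first and square to the red sprung stop, gently push the middle of the stop about half-way in. Finish while still holding the slide there in the air with the stop pressed in, and leave the other slide and everything else on the bench where they are.

Things in the scene. Friction and masses are not known exactly. Their poses are not given: they have to be found in the camera images.
- slide_center (a point): Centre (half-way up) of the label-up slide: thick glass, 100 long (x), 36 wide (y), 7 thick (z) mm, 40 to 80 g, lying any way round with its underside 14 mm above the bench. +x points to the frosted label end, +z out of the label face. Keep the grasp centre at most 14 mm from here towards +x; a good place is 28 mm towards -x, gripping across the width.
- slide_label_end (a point): Middle of the frosted label end's face: 50 mm along +x from the slide's centre, same axes. Both ends have a white band 26 mm long, with blue-green glass between; only the label end has a square notch, 9 x 9 mm, out of its +y corner, and a yellow label 14 x 24 mm with black bars on top.
- rest_a: Fixed black rubber rest under the label-up slide: 60 long (x) x 22 wide x 14 high mm, origin under its centre. The slide lies centred on it within 4 mm and along it within 7 degrees, so its long edges overhang by about 7 mm.
- spare_center (a point): Centre of the other slide: same size and rest, but lying face down, so no label shows and seen from above its notch is in the mirrored corner (+x to the notched end). To be left alone.
- stop_face (a point): Fixed point: centre of the front face of the red sprung stop when out, 78 mm above the bench. The stop is a red bar 50 wide (y) x 20 high (z) mm, standing 34 mm in front of the fixed white reader housing (140 deep, 170 wide, 112 high mm). +x is the level direction in which the stop is pushed in, z is up. Free air lies under and in front of the stop.
- stop (a joint): How far the stop is pushed in, in m: 0 out, 0.016 fully in. Spring: about 1 N to start, about 2.6 N at half-way (0.008).
- marker: Black marker pen with a red cap lying on the bench, about 133 x 16 x 16 mm, origin under its barrel. Leave alone.
- reagent: Small bottle with a blue cap, 52 mm across, 75 mm high, origin under its centre. Leave alone.
- cup: Specimen jar with a red lid, 60 mm across, 65 mm high, origin under its centre. Leave alone.
- timer: White bench timer 50 x 60 x 30 mm, origin under its centre. Leave alone.
- coverbox: White cover-glass box 55 x 55 x 28 mm, origin under its centre. Leave alone.
Not all that is in view belongs to the job. Leave any orange or purple look-alike of the part that bears stop_face alone.

How it is judged:
By the outcome, as a careful person would: the job done as asked, in the order asked, and still so for the second after the job is handed in, while the arm keeps its last pose, push and grip.
It also fails if it takes over 42 s, if anything falls off the work surface, if the arm or the gripper's body presses on something with over 40 N, if the wrist force passes 120 N, or if a joint passes its speed limit or range.

ROBOT

A 6-joint arm with a two-finger parallel gripper is mounted at the origin on the work surface. World frame = base frame: x ahead of the robot, y to its left, z up, the work surface at z = 0. Lengths are in m, angles in rad, forces in N, time in s.
With the tool pointing down it reaches from about 0.375 to 0.925 m from the base axis. Payload 5.7 kg.
Tool frame: the origin (TCP) lies midway between the tips of the shut fingers; the grasp point (between the pads) lies 19 mm behind it; z points along the fingers, x is the direction in which the jaws open and shut, and the axes are right-handed (so a half turn about z gives the same grasp; the last joint's range is limited). The gripper opens to 88 mm and grips with 3 to 60 N. Pads are 20 mm wide; open, the fingers measure 115 mm over their backs; the gripper's body (75 mm by 178 mm) begins 61 mm behind the grasp point.
Start: joints at [1.086, 0.359, 1.51, -0, 1.272, -0.115], TCP at [0.217, 0.559, 0.223] pointing down, gripper open.
Joint ranges: [-2.97, 2.97], [-1.01, 2.36], [0.21, 2.38], [-0.96, 4.11], [0.2, 2.71], [-2.98, 2.98]. Speed limits (rad/s): [2.39, 2.39, 3.14, 3.14, 3.14, 3.14].

INTERFACE

Orientations are given as a unit quaternion [x, y, z, w].
In Python, from bench import move_ptp, servo_line, goto_joints, move_gripper, sleep, inverse_kinematics, capture, PlanningError, close_job, spot_in, silhouettes, current_clock, current_joint_pos, current_qvel, current_joint_torque, current_position, current_orientation, current_force, current_torque, current_finger_gap gives the robot as it stands. Calls block until the motion is done:
- move_ptp(position, orientation): joint-space move of the TCP to a pose.
- servo_line(position, orientation=None, rate=0.15, contact_N=None): straight line of the TCP; orientation=None keeps the orientation; rate is the mean speed in m/s. With contact_N (N) it stops when the force on the tool has changed by that much, and returns True; else False.
- goto_joints(angles): joint-space move.
- move_gripper(opening): finger opening in m; the grip force is fixed at half the most; returns when the fingers have stopped.
- sleep(seconds).
- inverse_kinematics(position, orientation): joint angles nearest the present ones, or None.
- capture(name): name is "scene" or "top" or "wrist"; returns a dict with "image" (384x512x3 uint8, blue, green, red), "range_z" (384x512 float32, m along the optical axis (not along the pixel's ray), 0 where there is no reading), "intrinsics" (3x3 intrinsics, pixels), "k1" (the pictures are not rectified: a ray, as slopes to the right and down, at radius r is drawn at 1 + k1 r^2 times it, then the intrinsics apply), "R" (3x3) and "t" (3): a world point X has camera coordinates R X + t. Camera axes: x right, y down, z forward; pixel columns grow to the right and rows downward; lengths in m; the calibration is good to about 2 mm. A picture is of the moment at which its call begins.
A pose or a line that the arm cannot do raises PlanningError and nothing moves.
- close_job(): hands the job in, once; it reports no verdict.
Trained networks look in the newest picture that a camera, given by its name, has taken for a name from the list of things; names that differ only in an ending like _2 or _b are one class to them, and where a whole thing is asked for, a point or a joint stands for the part that bears it (a point fixed in the world has none). Each returns a list of dicts, best first, with "conf" (0 to 1); they miss things now and then, are a little off and sometimes report something else, mostly with a low value. They report only what shows in the picture. A call takes as long as a camera call. They do not tell look-alikes from the thing itself.
- spot_in(camera, query): "xy" ([column, row] in pixels, amid what is visible of it).
- silhouettes(camera, query): "region" (384x512 bool, what is visible of it) and "xy" ([column, row] in pixels, amid what is visible of it).
Readings, each from a call of its own:
- current_clock(): time.
- current_joint_pos(): joint angles.
- current_qvel(): joint speeds.
- current_joint_torque(): joint torques, N m.
- current_position(): TCP position.
- current_orientation(): TCP orientation.
- current_force(): force on the tool from outside, world axes, zero at the start.
- current_torque(): the same for the moment, N m.
- current_finger_gap(): finger opening in m.
Only numpy, scipy, OpenCV 4.12 (cv2) and the standard library are available. Lean on these libraries where they do the work, as an engineer would, in place of code of your own. Each camera call takes 0.05 s, during which the arm holds its last target. There are 200 camera calls.

## Working session

There is one attempt and no reset: what is moved stays moved. The work goes in short steps, each a Python script; the robot and the scene stay as the last script left them, time stands still between calls to the robot, and variables do not carry over. Pictures are saved under pics/ and viewed, about 8 in all and at most 12, crops included, and the job is handed in when it is done.

```bash
mkdir -p pics; cat > h.py <<'E'
import numpy as np, cv2
from bench import *
def ray(c,uv):
    K=np.array(c["intrinsics"]);k=c["k1"]
    d=np.array([(uv[0]-K[0,2])/K[0,0],(uv[1]-K[1,2])/K[1,1]]);s=d.copy()
    for _ in range(10): s=d/(1+k*(s@s))
    return np.array([s[0],s[1],1.])
def at_z(c,uv,z):
    R=np.array(c["R"]);t=np.array(c["t"]);o=-R.T@t;d=R.T@ray(c,uv)
    return o+d*(z-o[2])/d[2]
def deproj(c,uv):
    u,v=int(round(uv[0])),int(round(uv[1]))
    z=c["range_z"][v,u]
    R=np.array(c["R"]);t=np.array(c["t"]); return R.T@(ray(c,uv)*z-t)
def proj(c,X):
    R=np.array(c["R"]);t=np.array(c["t"]);K=np.array(c["intrinsics"]);p=R@np.array(X)+t
    s=p[:2]/p[2]; s=s*(1+c["k1"]*(s@s)); return np.array([K[0,0]*s[0]+K[0,2],K[1,1]*s[1]+K[1,2]])
E
python3 - <<'E'
from h import *
np.set_printoptions(precision=4,suppress=True)
ims=[]
for n in("scene","top"):
    c=capture(n);im=c["image"].copy();cv2.imwrite(f"pics/{n}_raw.png",im)
    print(n,"cam",-np.array(c["R"]).T@c["t"])
    for q in("slide_center","spare_center","slide_label_end","rest_a","stop_face","stop","marker","reagent","cup","timer","coverbox"):
        try:
            for d in spot_in(n,q)[:3]:
                if d["conf"]<.2: continue
                print(q,round(d["conf"],2),np.array(d["xy"]),deproj(c,d["xy"]))
        except Exception as e: print(q,e)
    cv2.imwrite(f"pics/{n}.png",cv2.resize(im,(800,600),interpolation=cv2.INTER_CUBIC))
print(current_clock())
E
```

```text
scene cam [1.3883 0.7521 1.1666]
slide_center 0.5 [221.7 173.6] [ 0.4622 -0.2301  0.0165]
spare_center 0.62 [291.8 238.8] [0.5526 0.1679 0.0175]
slide_label_end 0.53 [220.  174.9] [ 0.4719 -0.2295  0.0168]
stop_face 0.76 [180.6 205.5] [ 0.7349 -0.1438  0.1097]
stop_face 0.74 [208.9 261.6] [0.8404 0.0881 0.112 ]
stop 0.53 [362.4 189.3] [0.2731 0.2502 0.0852]
stop 0.45 [238.9 245.7] [0.7288 0.101  0.091 ]
marker 0.6 [267.3 206.6] [0.4771 0.003  0.002 ]
reagent 0.65 [314.9 293.7] [0.7003 0.3612 0.0532]
cup 0.49 [149.7 184.8] [ 0.6996 -0.3525  0.0543]
cup 0.26 [314.8 292.6] [0.6986 0.3594 0.0551]
timer 0.48 [173.4 160.4] [ 0.5344 -0.4154  0.0293]
coverbox 0.98 [364.  276.5] [0.5416 0.4288 0.0283]
top cam [ 0.371  -0.0205  0.9567]
slide_center 0.77 [344.7 216.9] [ 0.4609 -0.2427  0.0187]
spare_center 0.68 [191.2 180.3] [0.5501 0.1684 0.0215]
stop_face 0.9 [152.6 252.9] [0.3569 0.2311 0.1169]
stop_face 0.86 [233.7  78.5] [0.7999 0.0563 0.1131]
stop_face 0.74 [320.8 124.5] [ 0.6804 -0.1647  0.1149]
stop 0.63 [315.  156.7] [ 0.6047 -0.1538  0.0879]
stop 0.48 [221.9 109.5] [0.725  0.0858 0.089 ]
stop 0.48 [139.6 290. ] [0.2677 0.2654 0.0891]
marker 0.61 [257.  213.8] [ 0.4645 -0.0103  0.0167]
marker 0.25 [128.8 129.5] [0.6784 0.3374 0.056 ]
reagent 0.82 [127.8 130.4] [0.6766 0.3408 0.0538]
cup 0.69 [395.5 139.3] [ 0.6634 -0.3704  0.0652]
timer 0.9 [413.1 195.5] [ 0.5199 -0.4239  0.0327]
coverbox 0.97 [ 99.3 184.8] [0.5313 0.4156 0.0287]
1.2
```

View pics/top.png

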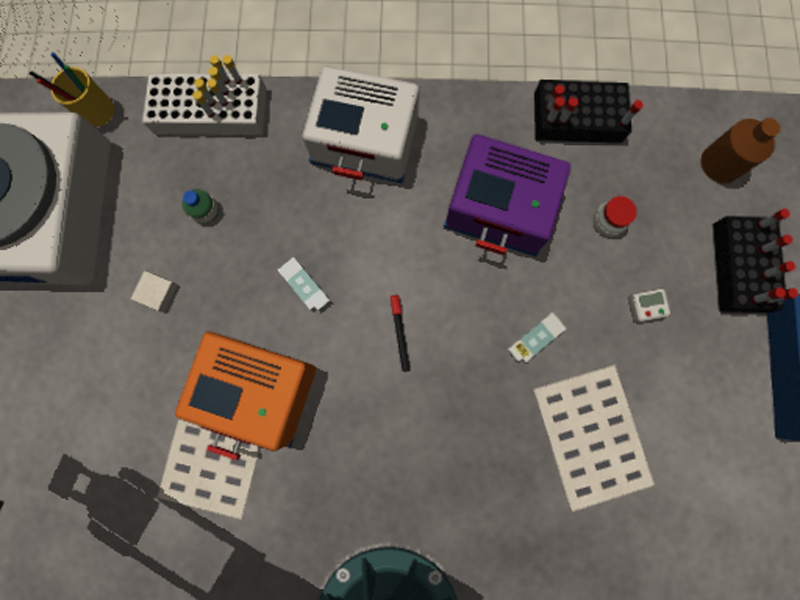

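View pics/scene.png

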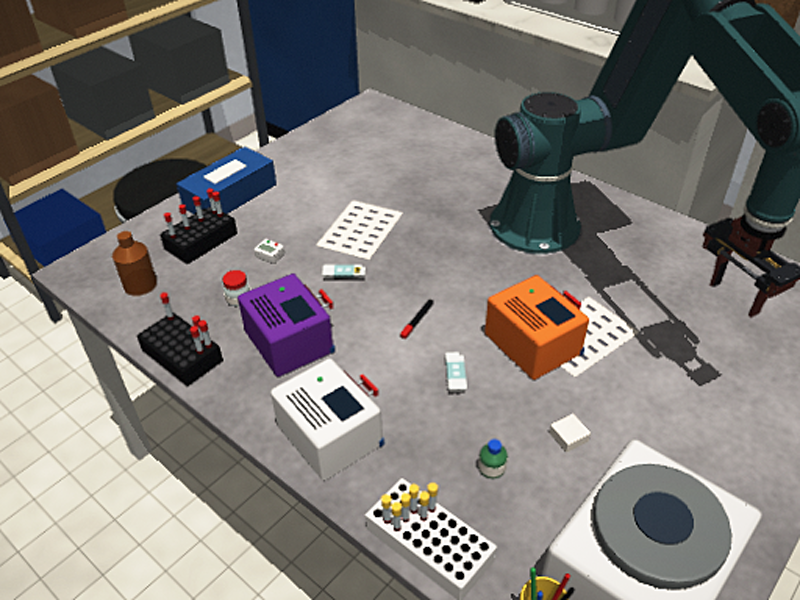

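The top view shows the label-up slide at about (537,338), with its yellow label at (521,350) at the lower-left end. The white reader is at (360,125) and its red stop at (348,172). The purple and orange readers are decoys, and the other slide at (303,284) shows no label.

```bash
cat >> h.py <<'E'
def cloud(c):
    K=np.array(c["intrinsics"]);v,u=np.mgrid[0:384,0:512]
    d=np.stack([(u-K[0,2])/K[0,0],(v-K[1,2])/K[1,1]],-1);s=d.copy()
    for _ in range(10): s=d/(1+c["k1"]*(s**2).sum(-1,keepdims=True))
    z=c["range_z"][...,None];P=np.concatenate([s*z,z],-1)
    return (P-np.array(c["t"]))@np.array(c["R"])
def hsv(c): return cv2.cvtColor(c["image"],cv2.COLOR_BGR2HSV)
def rect(P):
    r=cv2.minAreaRect((P[:,:2]*1000).astype(np.float32)); return r
E
cat > reader.py <<'E'
from h import *
def reader(n):
    c=capture(n);P=cloud(c);h=hsv(c).astype(int)
    near=(np.hypot(P[...,0]-.81,P[...,1]-.06)<.17)&(c["range_z"]>0)
    top=near&(abs(P[...,2]-.112)<.008)
    k=cv2.morphologyEx(top.astype(np.uint8),cv2.MORPH_OPEN,np.ones((3,3)))>0
    r=rect(P[k]);print(n,"housing",r,k.sum(),"medz",np.median(P[k][:,2]))
    red=near&(((h[...,0]<8)|(h[...,0]>172))&(h[...,1]>150)&(h[...,2]>70))&(P[...,2]>.05)&(P[...,2]<.105)
    v,u=np.nonzero(red);print(" red n",len(v),"px",u.mean(),v.mean(),"xyz",np.median(P[red],0),P[red].min(0),P[red].max(0))
    b=red&(h[...,2]>140);v,u=np.nonzero(b)
    if len(v)>10:
        Q=np.array([at_z(c,(a,b_),.088) for a,b_ in zip(u,v)]);print(" bright at z=.088",len(v),rect(Q),np.median(P[b],0))
    return c,P
E
python3 - <<'E'
from reader import *
np.set_printoptions(precision=4,suppress=True)
for n in("top","scene"):
    c,P=reader(n);h=hsv(c)
    # slide
    m=(np.hypot(P[...,0]-.46,P[...,1]+.24)<.08)&(c["range_z"]>0)
    s=m&(P[...,2]>.012);print(" slide",rect(P[s]),s.sum(),np.median(P[s],0))
    y=m&(h[...,0]>18)&(h[...,0]<35)&(h[...,1]>110)&(h[...,2]>90);v,u=np.nonzero(y);print(" label",len(v),at_z(c,(u.mean(),v.mean()),.021))
    im=c["image"]
    x,y0={"top":(190,85),"scene":(160,215)}[n]
    cv2.imwrite(f"pics/rd_{n}.png",cv2.resize(im[y0-50:y0+90,x-20:x+110],None,fx=4,fy=4,interpolation=cv2.INTER_CUBIC))
E
python3 -c "
import cv2,numpy as np
a=cv2.imread('pics/rd_top.png');b=cv2.imread('pics/rd_scene.png')
o=np.hstack([a,b]);cv2.imwrite('pics/rd.png',cv2.resize(o,None,fx=.75,fy=.75))"
```

```text
top housing ((823.8447875976562, 66.01026916503906), (171.32066345214844, 141.2505340576172), 78.1886215209961) 3239 medz 0.1118213374048958
 red n 67 px 221.6865671641791 109.3731343283582 xyz [0.7267 0.0863 0.0878] [0.719  0.062  0.0766] [0.7354 0.1098 0.0904]
 bright at z=.088 34 ((726.7437133789062, 85.48402404785156), (47.515750885009766, 5.350571155548096), 79.08960723876953) [0.7267 0.0858 0.0882]
 slide ((461.7369689941406, -238.31820678710938), (36.342933654785156, 101.00833892822266), 39.959877014160156) 507 [ 0.4628 -0.2392  0.0202]
 label 35 [ 0.4427 -0.2133  0.021 ]
scene housing ((825.6887817382812, 68.2781753540039), (171.30735778808594, 144.08248901367188), 78.40768432617188) 2168 medz 0.11035281189742957
 red n 50 px 236.1 246.1 xyz [0.7309 0.0892 0.0852] [0.7224 0.065  0.0709] [0.7382 0.1145 0.0912]
 bright at z=.088 29 ((730.1419067382812, 88.86215209960938), (47.39544677734375, 4.717502593994141), 78.66200256347656) [0.7302 0.0882 0.0867]
 slide ((464.702880859375, -236.29379272460938), (44.024742126464844, 97.55620574951172), 44.41872787475586) 191 [ 0.4663 -0.2365  0.0188]
 label 7 [ 0.4445 -0.2148  0.021 ]
```

View pics/rd.png

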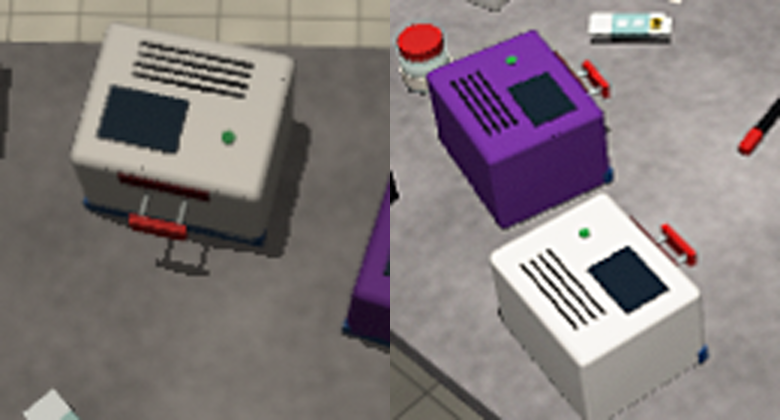

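The side crops show the white reader with its red bar centred at the front, and the housing rectangle puts the push direction at about -11.7°. Next I check the wrist options and hover for a close look.

```bash
cat >> h.py <<'E'
from scipy.spatial.transform import Rotation as Ro
def quat(a):
    a=np.radians(a);c,s=np.cos(a),np.sin(a)
    return Ro.from_matrix([[c,s,0],[s,-c,0],[0,0,-1]]).as_quat()
E
python3 - <<'E'
from h import *
np.set_printoptions(precision=3,suppress=True)
C=np.array([.463,-.2375]);L=np.radians(130);g=C-.028*np.array([np.cos(L),np.sin(L)])
F=np.array([.723,.088]);p=np.radians(-11.7);pd=np.array([np.cos(p),np.sin(p)]);f=F-.078*pd
for s in(-90,90):
    print(s,"grasp",inverse_kinematics([*g,.15],quat(130+s)),"place",inverse_kinematics([*f,.064],quat(-11.7+s)))
E
```

```text
-90 grasp [-0.62   0.361  1.712 -0.     1.069 -1.318] place [ 0.054  0.598  1.535 -0.     1.009  1.829]
90 grasp [-0.62   0.361  1.712 -0.     1.069  1.823] place [ 0.054  0.598  1.535 -0.     1.009 -1.313]
```

```bash
python3 - <<'E'
from h import *
np.set_printoptions(precision=4,suppress=True)
C=np.array([.463,-.2375]);L=np.radians(130);g=C-.028*np.array([np.cos(L),np.sin(L)])
move_ptp([*g,.15],quat(40)); print(current_clock(),current_position())
c=capture("wrist");P=cloud(c);cv2.imwrite("pics/w1.png",c["image"])
h=hsv(c);print("cam",-np.array(c["R"]).T@c["t"],"med range",np.median(c["range_z"]))
m=(np.hypot(P[...,0]-.463,P[...,1]+.2375)<.08)&(c["range_z"]>0);s=m&(P[...,2]>.0165)&(P[...,2]<.03)
print("slide",rect(P[s]),s.sum(),np.median(P[s],0))
for d in silhouettes("wrist","slide_center")[:2]:
    v,u=np.nonzero(d["region"]);Q=np.array([at_z(c,x,.021) for x in zip(u,v)]);print("sil",d["conf"],rect(Q),len(v))
y=m&(h[...,0]>18)&(h[...,0]<35)&(h[...,1]>110)&(h[...,2]>90);v,u=np.nonzero(y);print("label",len(v),at_z(c,(u.mean(),v.mean()),.021))
E
```

```text
4.325 [ 0.4814 -0.2583  0.1501]
cam [ 0.4295 -0.1944  0.3119] med range 0.2849713
slide ((464.9938659667969, -240.78355407714844), (36.154991149902344, 100.14004516601562), 40.05888748168945) 2921 [ 0.4634 -0.239   0.021 ]
sil 0.97 ((464.7868957519531, -240.1333465576172), (36.18504333496094, 100.79962158203125), 39.655059814453125) 2908
label 461 [ 0.4774 -0.3116  0.021 ]
```

View pics/w1.png

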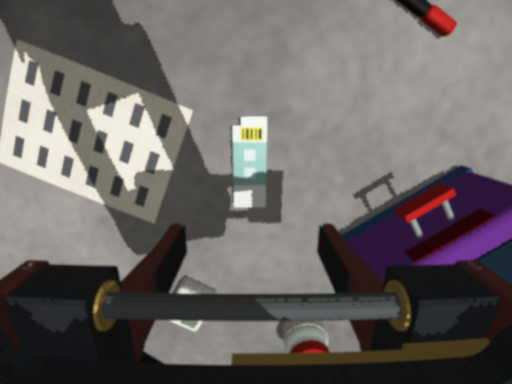

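The wrist view shows the label at the upper end (252,133) and the notch at the upper-left corner (235,120), i.e. on the slide's +y side. That makes it the label-up slide, with a corrected centre of (0.465,-0.2405) and yaw 129.9°.

```bash
python3 - <<'E'
from h import *
np.set_printoptions(precision=4,suppress=True)
C=np.array([.4648,-.2405]);L=np.radians(129.9);g=C-.028*np.array([np.cos(L),np.sin(L)])
q=quat(39.9)
move_ptp([*g,.06],q)
print(servo_line([*g,.0045],q,rate=.06,contact_N=6),current_position(),current_force())
move_gripper(.0); print("gap",current_finger_gap(),current_force())
servo_line([*g,.15],q,rate=.08); print(current_finger_gap(),current_force(),current_clock())
c=capture("wrist");P=cloud(c);cv2.imwrite("pics/w2.png",c["image"])
T=Ro.from_quat(current_orientation()).as_matrix();p=np.array(current_position())
for d in silhouettes("wrist","slide_center")[:1]:
    print(d["conf"]);S=P[d["region"]&(c["range_z"]>0)]; S=S[S[:,2]>.12]
    X=(S-p)@T; print("tool frame med",np.median(X,0),X.min(0),X.max(0),rect(X)); np.save("X.npy",X)
    A=np.c_[X[:,:2],np.ones(len(X))];r=np.abs(X[:,2]-np.median(X[:,2]))<.01
    print("plane",np.linalg.lstsq(A[r],X[r,2],rcond=None)[0])
E
```

```text
False [ 0.483  -0.2622  0.0047] [ 0.0923 -0.3379  0.1425]
gap 0.035792577141901386 [-0.6162 -0.6263  0.4341]
0.03559812770933564 [-0.0723  0.0243 -0.4581] 8.7667
0.66
tool frame med [ 0.0011 -0.0347 -0.0164] [-0.0177 -0.0787 -0.0191] [ 0.0207  0.0218 -0.0053] ((1.5784149169921875, -28.361526489257812), (100.89714050292969, 37.64002227783203), 89.13352966308594)
plane [-0.002  -0.0008 -0.0164]
```

View pics/w2.png

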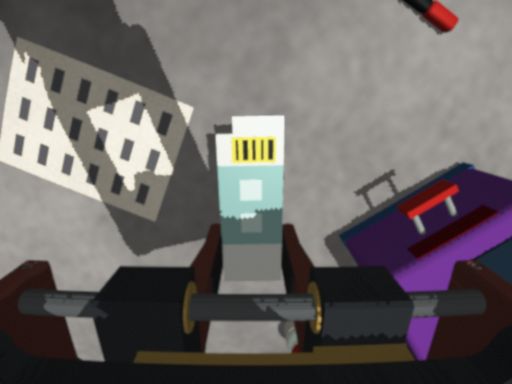

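The slide is held squarely and level across its rear band at about (250,265), and the label end and notch are free ahead of the fingers. I'll carry it high to a point in front of the reader and look at the stop from close by.

```bash
python3 - <<'E'
from h import *
from reader import reader
np.set_printoptions(precision=4,suppress=True)
F=np.array([.723,.088]);a=np.radians(-11.7);pd=np.array([np.cos(a),np.sin(a)])
p0=current_position();servo_line([p0[0],p0[1],.22],rate=.15)
f=F-(.0785+.06)*pd
move_ptp([*f,.2],quat(-101.7)); print(current_clock(),current_position(),current_finger_gap())
c,P=reader("wrist");cv2.imwrite("pics/w3.png",c["image"])
E
```

```text
12.1583 [0.5874 0.1158 0.1999] 0.035412504264590666
wrist housing ((0.0, 0.0), (0.0, 0.0), 0.0) 0 medz nan
 red n 524 px 254.10496183206106 41.50763358778626 xyz [0.7284 0.0851 0.0877] [0.7201 0.061  0.0835] [0.7371 0.1094 0.0899]
 bright at z=.088 468 ((728.6761474609375, 85.25304412841797), (47.938270568847656, 6.914870262145996), 78.29805755615234) [0.7287 0.0854 0.0878]
  return _methods._mean(a, axis=axis, dtype=dtype,
  ret = ret.dtype.type(ret / rcount)
```

View pics/w3.png

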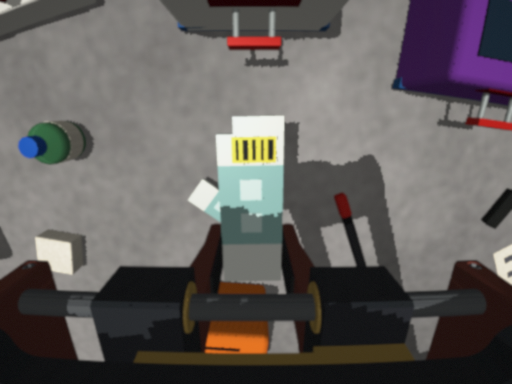

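The wrist view shows the bar centre (254,42) in line with the slide, laterally within 1 mm, and about 62 mm ahead of the label end. I'll lower to stop height, approach gently, and log the force.

```bash
python3 - <<'E'
from h import *
np.set_printoptions(precision=3,suppress=True)
a=np.radians(-11.7);pd=np.array([np.cos(a),np.sin(a),0]);q=quat(-101.7)
p=np.array([.5874,.1158,.0]);
servo_line([p[0],p[1],.065],q,rate=.12)
s0=p+[0,0,.065];servo_line(s0+.052*pd,q,rate=.08);sleep(.4)
def fc(): return np.mean([np.array(current_force()) for _ in range(3)],0)
f0=fc();print(current_clock(),"f0",f0)
for d in np.arange(.054,.0741,.002):
    servo_line(s0+d*pd,q,rate=.02);sleep(.15)
    f=fc()-f0;F=-f@pd;print(round(d*1e3),round((np.array(current_position())-s0)@pd*1e3,1),round(F,2),f)
    if F>2.3: break
print(current_clock(),current_finger_gap())
E
```

```text
14.6833 f0 [-0.159 -1.381 -0.627]
54 54.0 0.92 [-0.692  1.176 -0.232]
56 56.0 0.95 [-0.409  2.711  0.063]
58 58.0 0.45 [-0.212  1.208  0.305]
60 60.0 0.52 [-0.229  1.469 -1.24 ]
62 61.7 -0.18 [0.462 1.355 0.381]
64 63.9 1.84 [-1.396  2.353 -0.075]
66 65.9 2.19 [-1.898  1.635  0.025]
68 67.9 2.74 [-2.374  2.063  0.365]
17.8833 0.035414907920640344
```

```bash
cat > chk.py <<'E'
from h import *
np.set_printoptions(precision=4,suppress=True)
a=np.radians(-11.7);pd=np.array([np.cos(a),np.sin(a),0])
F=[]
for _ in range(20): F.append(current_force());sleep(.03)
F=np.array(F);print("force",F.mean(0),F.std(0)/20**.5,"push",-(F@pd).mean())
print("tcp",current_position(),current_clock(),"gap",current_finger_gap())
for n in("wrist","top","scene"):
    c=capture(n);P=cloud(c);h=hsv(c).astype(int)
    red=(np.hypot(P[...,0]-.73,P[...,1]-.086)<.05)&(((h[...,0]<8)|(h[...,0]>172))&(h[...,1]>150)&(h[...,2]>140))&(P[...,2]>.082)&(P[...,2]<.1)
    v,u=np.nonzero(red);
    if len(v)<5: print(n,len(v));cv2.imwrite(f"pics/e_{n}.png",c["image"]);continue
    Q=np.array([at_z(c,x,.088) for x in zip(u,v)])
    print(n,len(v),rect(Q)[0],rect(Q)[1],rect(Q)[2],"along",(Q@pd).min(),np.median(Q@pd),(Q@pd).max())
    cv2.imwrite(f"pics/e_{n}.png",c["image"])
E
python3 chk.py
python3 -c "
import cv2,numpy as np
a=cv2.imread('pics/e_wrist.png')[:200,130:380];b=cv2.imread('pics/e_top.png')[60:200,150:325]
cv2.imwrite('pics/e.png',np.hstack([cv2.resize(a,(500,400)),cv2.resize(b,(500,400))])[:, :]) 
o=cv2.imread('pics/e.png');cv2.imwrite('pics/e.png',cv2.resize(o,(800,320)))"
```

```text
force [-2.4059  0.8698 -0.7919] [0.1104 0.1285 0.109 ] push 2.5322910746514546
tcp [0.654 0.102 0.065] 18.55 gap 0.035734933024987516
wrist 1505 (736.3524780273438, 84.02787780761719) (49.060794830322266, 7.190345287322998) 78.3699722290039 along 0.7004215441205326 0.7042483332498402 0.7076349849489877
top 23 (731.2244262695312, 69.12702941894531) (8.253116607666016, 18.257463455200195) 1.034127116203308 along 0.6965890740326628 0.7019250399430618 0.7053572314390737
scene 33 (738.1427001953125, 87.30654907226562) (48.55086898803711, 6.9906229972839355) 78.81993103027344 along 0.7013995719555918 0.7040269052025052 0.7086200349057095
```

View pics/e.png

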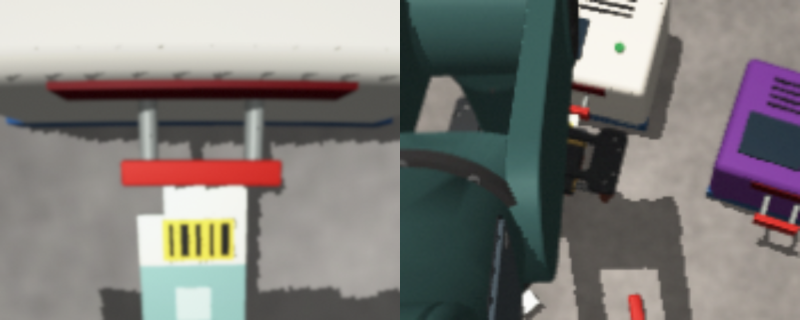

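The wrist close-up shows the frosted end flat against the red bar, with the bar at crop columns 122–281 and the slide at 138–247. Two cameras put the stop 7.8 and 8.1 mm in, and the push reads 2.5 N, which matches half-way. I'm handing in.

```bash
python3 -c "
from bench import *
print(current_clock(),current_finger_gap());close_job()"
```

```text
18.7 0.035452651201553484
the job is handed in; nothing more can be done
```

I handed the job in at 18.7 s with the label-up slide held level and its frosted end pressing the white reader's stop about half-way in. `close_job()` gives no verdict.

- **Picking:** I identified the slide by its label and its corner notch. I gripped it across the width about 28 mm behind its centre, with the fingers off the label end. The finger gap stayed at about 35.5 mm throughout, so it did not slip.
- **Stop travel:** the wrist camera showed the stop 7.8 mm in and the scene camera 8.1 mm, against a target of 8 mm. The averaged push was 2.5 N, against about 2.6 N expected. Single force readings were noisy by roughly 1 N.
- **Centring (checks disagreed):** before the press I computed the slide to be within about 0.3 mm of the stop's middle. The last close-up showed its axis about 2.8 mm to one side, and I did not correct this. The notch makes the actual contact area narrower, and that area sits about 1 mm from the middle.
- **Other checks:** the top camera's last reading of the stop was no use because the arm blocked its view. I did not check afterwards that the other slide and the loose items were untouched. The carry was planned well above them, and I saw no sign of contact.

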